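# Buckle into the push-latch tip-out bin

### The arm

A 7-joint arm with a two-finger parallel gripper is mounted at the origin on the work surface. World frame = base frame: x ahead of the robot, y to its left, z up, the work surface at z = 0. Lengths are in m, angles in degrees, forces in N, time in s.
With the tool pointing down it reaches from about 0.4 to 0.75 m from the base axis. Payload 19.5 kg.
Tool frame: the origin (TCP) lies on the centre line of the jaws, within the pads' length; the fingertips stand 8 mm ahead of it and the grasp point (between the pads) lies 11 mm behind it; z points along the fingers, y is the line along which they close (so a half turn about z gives the same grasp; the last joint's range is limited). The gripper opens to 85 mm and grips with 20 to 120 N. Pads are 22 mm wide; open, the fingers measure 114 mm over their backs; the gripper's body (76 mm by 85 mm) begins 54 mm behind the grasp point. The pads swing forward as they close: fully open they stand 13 mm farther back than shut.
Start: joints at [62.813, 40.479, -1.581, 85.061, 1.261, 54.483, -4.326], TCP at [0.241, -0.522, 0.239] pointing down, gripper open.
Joint ranges: [-155.06, 155.06], [-18.47, 123.98], [-90, 86.84], [0, 140.48], [-83.41, 263.41], [0, 116], [-161.91, 161.91]. Speed limits (degrees/s): [108.29, 108.29, 147.25, 147.25, 172.46, 172.46, 172.46].

### API

Orientations are given as a 3x3 rotation matrix whose columns are the frame's x, y, z axes.
In Python, from workcell import status, snapshot, workorder, models gives the robot as it stands.
- The arm moves only by the tool carry_out, never from a script. Its argument "motion" is text: rows parted by semicolons, each of 6 numbers parted by spaces: the shift along the tool's x, y, z normalised to -1 to 1, where 1 is 5 cm, then the turn, a rotation vector about the tool's x, y, z normalised to -1 to 1, where 1 is 6 degrees. A call has 1 to 12 rows; each row shifts and turns the commanded pose from where the row before left it, along the tool's axes as they then stand; what a row does not reach is not made up. A row lasts 1/8 s, in which the tool goes at most 62.5 mm and 10.7 degrees, less where a joint would pass 70% of its speed; a pose out of reach is approached as far as the arm can. A call with a number of a shift or a turn outside -1 to 1 is refused whole. A call with a gripper value outside its range is refused whole. "hand" is the opening, from -1 (shut) to 1 (fully open), set as the call begins (left out, the last holds). The fingers move at their own pace and stop on an object; "newtons" is the grip in N (left out, the last holds). Time passes only in rows, so rows that do not move let the fingers close. It gives the time, the measured TCP pose, the force, the opening and the grip force at its end, in the units of the state.
- status.state(): the state, without advancing time (a new reading comes with each control period).
- snapshot(name): name is "scene" or "top" or "wrist"; returns a dict with "image" (400x640x3 uint8, blue, green, red), "fx", "fy", "cx", "cy" (pixels), "cam_to_world" (4x4, takes a point from camera to world coordinates). Camera axes: x right, y down, z forward; pixel columns grow to the right and rows downward; lengths in m; the calibration is good to about 2 mm. A picture is of the moment at which its call begins. There is no depth.
- workorder.close_job(): hands the job in; it is judged then, once.
Trained networks look in the newest picture that a camera, given by its name, has taken for a name from the list of things; names that differ only in an ending like _2 or _b are one class to them, and where a whole thing is asked for, a point or a joint stands for the part that bears it (a point fixed in the world has none). Each returns a list of dicts, best first, with "p" (0 to 1); they miss things now and then, are a little off and sometimes report something else, mostly with a low value. They report only what shows in the picture. A call takes as long as a camera call. They do not tell look-alikes from the thing itself.
- models.silhouettes(camera, target): "mask" (400x640 bool, what is visible of it).
- models.landmark_of(camera, target): "at" ([x, y, z] in m, in world coordinates, good to about 4 mm: a listed point, or the origin of a listed thing).
The state is a dict: "clock": time; "joints": joint angles; "qd": joint speeds; "tau": joint torques, N m; "tcp_pos": TCP position; "orientation": TCP orientation; "contact_force": force on the tool from outside, world axes, zero at the start; "moment": the same for the moment, N m; "grip_width": finger opening in m; "gripper_force": force on a finger pad.
Only numpy, scipy, OpenCV 4.12 (cv2) and the standard library are available. Lean on these libraries where they do the work, as an engineer would, in place of code of your own. Each camera call takes 0.05 s, during which the arm holds its last target. There are 200 camera calls.

### The job

Put the loose steel buckle away in the tip-out bin of the bench cabinet. The bin's door has no handle: press it in near its top until the push catch lets go, back off so that the bin tips right open by itself, then drop the buckle in. Leave the bin open, as more hardware is to follow, and leave the other things on the bench where they are.

Things in the scene. Friction and masses are not known exactly. Their poses are not given: they have to be found in the camera images.
- cabinet: Fixed plywood bench cabinet, 200 mm deep (x), 370 wide (y), 185 high. Origin: centre of its underside, on the bench; x points from front to back (front plane at x = -100 mm), z up. Its -y half (right, seen from the front) is closed by the plain flush door of the tip-out bin, door centre at y = -84 mm; the other half is open pigeonholes with thread. Place and heading vary.
- bin_door (a joint): Tilt (rad) of bin and door about the door's lower front edge, 20 mm above the bench. 0 = shut, latched; negative = pressed in (stop -0.037). Pressing past -0.03, 4 mm, about 6 N at door_press, more if lower, trips the catch; as the finger draws back a damped spring swings the bin out to its stop at 0.75 in 1 to 2 s. Latched, it cannot be pulled open; pushed fully shut it latches again.
- door_press (a point): Where to press: on the door's outer face, mid-width, 130 mm above the hinge and 33 mm below the door's top edge, which is level with the cabinet's top (a 7 mm gap lies behind it). Moves with the door. x points inward through the door (shut: level, the way to press), y along its width, z up the door. Door 172 mm wide, 163 high, 12 thick.
- bin_floor (a point): Centre of the bin's inside floor; tilts with the bin. x from door to back wall (79 mm inside), y along the width (156 inside), z up from the floor; side and back walls rise 84 mm, the door 157. Fully open, the door's top edge is 140 mm above the bench, 111 mm in front of the cabinet's front plane: from above, the mouth is the 100 mm gap between that edge and the cabinet front.
- buckle: Loose roller buckle of plain steel bar lying flat on the bench, a rectangular open frame 58 mm long (x), 46 mm wide (y), of 9 mm round bar; roller at the -x end, a tongue along the middle rising to 16 mm over the roller. Mass about 0.11 kg. Origin: centre of its underside; z up. Best taken across its 46 mm width.
- dye_jar: Bystander: amber glass jar with black cap, 56 mm across, 75 mm high, upright. Origin: centre of its underside.
- thread_spool: Bystander: wooden spool of linen thread, 52 mm across, 62 mm high, upright. Origin: centre of its underside.
- awl: Bystander: awl with a wooden handle, lying; 145 mm long along x (point at +x), 25 mm thick. Origin: on the underside, 65 mm from the butt of the handle.
Mind the look-alikes: they are no part of the job. Of the things like the buckle, leave any that is blue or turquoise; of the rest the smaller one is meant.

How it is judged (in metres and radians):
On the way:
1. the catch is released and the bin has tipped open (joint above 0.6 rad) (value of joint bin_door above 0.6 rad), for 0.2 s.
At the end, for the whole second after the job is handed in: The bin stands tipped open (above 0.6 rad of 0.75) and the buckle lies at rest inside it: its origin between the bin's walls and less than 75 mm above the bin's floor (value of joint bin_door above 0.6 rad and x of buckle in the frame of bin_floor between -0.045 and 0.045 m and y of buckle in the frame of bin_floor between -0.08 and 0.08 m and z of buckle in the frame of bin_floor between -0.005 and 0.075 m and linear speed of buckle below 0.03 m/s); the robot touches nothing.
It fails at once if a bystander (jar, spool or awl) is pushed more than 30 mm (distance of any of dye_jar, thread_spool, awl from where it was at the start of the episode above 0.03 m).
It fails at once if the jar or the spool is knocked over (angle between any of dye_jar, thread_spool's own z axis and vertical above 0.6 rad).
It also fails if it takes over 50 s, if anything falls off the work surface, if the arm or the gripper's body presses on something with over 40 N, if the wrist force passes 120 N, or if a joint passes its speed limit or range.

## Working session

There is one attempt and no reset: what is moved stays moved. The work goes in short steps, Python scripts to look and compute and a tool call to move; the robot and the scene stay as the last step left them, time stands still between calls to the robot, and variables do not carry over. Pictures are saved under pics/ and viewed, at most 10 in all, crops included, and the job is handed in when it is done.

Besides the shell and the picture viewer there is one more tool, called after "Emit:" by a JSON object that holds its "name" and its "arguments". carry_out: Moves the arm, as the interface text tells. Its arguments: {"type":"object","properties":{"motion":{"type":"string"},"hand":{"type":"number"},"newtons":{"type":"number"}},"required":["motion"]}

```bash
mkdir -p pics; ls
cat > h.py <<'E'
import numpy as np, cv2
from workcell import status, snapshot, workorder, models
def ray(s,u,v,z):
    T=np.array(s["cam_to_world"]); d=T[:3,:3]@np.array([(u-s["cx"])/s["fx"],(v-s["cy"])/s["fy"],1]); o=T[:3,3]
    return o+d*(z-o[2])/d[2]
def proj(s,p):
    T=np.linalg.inv(np.array(s["cam_to_world"])); c=T[:3,:3]@np.array(p)+T[:3,3]
    return np.array([s["fx"]*c[0]/c[2]+s["cx"],s["fy"]*c[1]/c[2]+s["cy"]])
E
python3 - <<'E'
from h import *
np.set_printoptions(precision=3,suppress=True)
for c in ["scene","top"]:
    s=snapshot(c); cv2.imwrite(f"pics/{c}1.png",s["image"])
    print(c,np.array(s["cam_to_world"]).round(3).tolist(),s["fx"])
    for t in ["cabinet","door_press","bin_floor","buckle","dye_jar","thread_spool","awl"]:
        print(t,[(round(d["p"],2),np.round(d["at"],3).tolist()) for d in models.landmark_of(c,t)])
    for d in models.silhouettes(c,"buckle"):
        m=d["mask"].astype(np.uint8); pts=cv2.findNonZero(m); print("sil",round(d["p"],2),m.sum(),cv2.minAreaRect(pts))
st=status.state(); print(st)
E
```

```text
pics
scene [[0.958, 0.182, -0.223, 0.835], [0.287, -0.649, 0.705, -0.771], [-0.017, -0.739, -0.673, 0.901], [0.0, 0.0, 0.0, 1.0]] 515.7284660892699
cabinet [(0.66, [0.432, 0.334, 0.0]), (0.31, [0.449, 0.005, 0.002])]
door_press [(0.84, [0.514, 0.237, 0.147])]
bin_floor [(0.96, [0.514, 0.288, 0.031])]
buckle [(0.79, [0.725, -0.066, 0.003]), (0.75, [0.59, -0.077, 0.001]), (0.7, [0.636, -0.166, -0.002]), (0.56, [0.594, -0.282, -0.001])]
dye_jar [(0.84, [0.476, -0.17, 0.001])]
thread_spool [(0.76, [0.63, 0.023, -0.0]), (0.31, [0.516, 0.289, 0.027])]
awl [(0.68, [0.45, 0.009, 0.0])]
sil 0.96 330 ((325.49871826171875, 316.6049499511719), (29.775714874267578, 18.73070526123047), 14.743562698364258)
sil 0.79 273 ((317.6538391113281, 278.2307434082031), (24.961509704589844, 19.137157440185547), 56.3099365234375)
sil 0.76 719 ((377.5931091308594, 287.5827331542969), (28.899829864501953, 37.121334075927734), 41.6335334777832)
sil 0.65 823 ((286.5415954589844, 358.03173828125), (29.240121841430664, 41.34632873535156), 55.784297943115234)
top [[-0.02, -0.997, 0.07, 0.478], [-1.0, 0.02, -0.003, 0.
[... 720 characters left out ...]
l 0.61 339 ((415.0, 168.0), (24.0, 20.0), 90.0)
sil 0.53 294 ((376.2500305175781, 188.75001525878906), (18.384775161743164, 24.748737335205078), 45.0)
{'clock': 0.9, 'joints': array([62.814, 40.478, -1.582, 85.062,  1.261, 54.482, -4.324]), 'qd': array([-0.018, -0.054,  0.033,  0.011, -0.113, -0.09 ,  0.041]), 'tau': array([ -0.   , -88.294,   1.234, -23.638,   0.017,   0.002,   0.   ]), 'tcp_pos': array([ 0.241, -0.522,  0.239]), 'orientation': array([[ 0.908,  0.419, -0.   ],
       [ 0.419, -0.908,  0.   ],
       [ 0.   , -0.   , -1.   ]]), 'contact_force': array([ 0.207, -0.522,  0.434]), 'moment': array([-0.007,  0.054,  0.013]), 'gripper_force': 0.0, 'grip_width': 0.08521377233815688}
```

View pics/scene1.png

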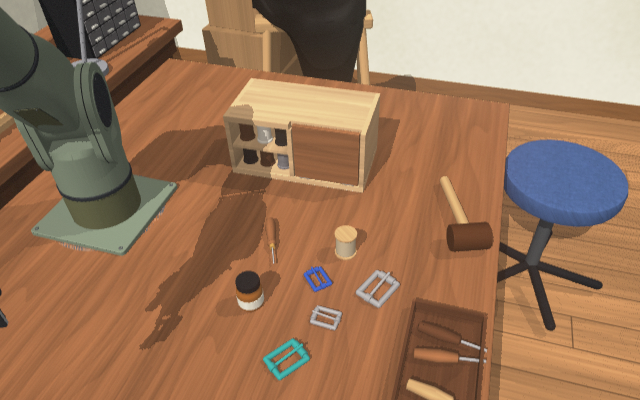

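View pics/top1.png

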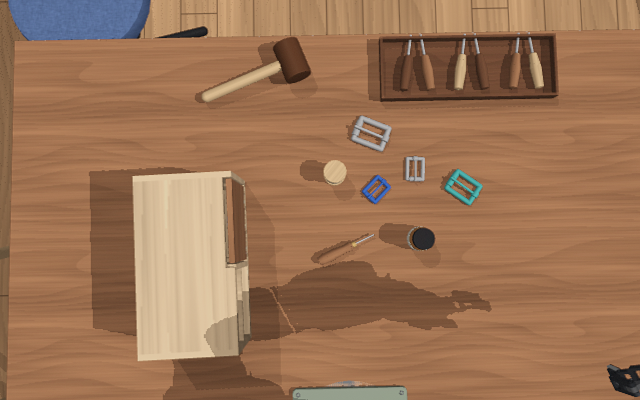

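The small plain grey buckle at top px (415,168), world about (0.635, -0.165), is the one to take. The blue buckle (376,189), the turquoise buckle (464,187) and the large grey buckle (371,133) stay. The door faces -y at about (0.516, 0.236), and cabinet edges in the top view give an inward direction of roughly (-0.05, 1). I'll turn the tool 22°, so its y lies along the door normal, and travel high with the fingers shut.

Emit:
{"name": "carry_out", "arguments": {"motion": "0 0 0 0 0 0.92; 0 0 0 0 0 0.92; 0 0 0 0 0 0.92; 0 0 0 0 0 0.92; 0.69 -0.77 0 0 0 0; 0.69 -0.77 0 0 0 0; 0.69 -0.77 0 0 0 0; 0.69 -0.77 0 0 0 0; 0.69 -0.77 0 0 0 0; 0.69 -0.77 0 0 0 0; 0.69 -0.77 0 0 0 0; 0.69 -0.77 0 0 0 0", "hand": -1, "newtons": 40}}

```text
clock: 2.4
tcp_pos: [0.5032, -0.1998, 0.2394]
orientation: [[0.999, 0.047, 0.0], [0.047, -0.999, -0.0], [0.0, 0.0, -1.0]]
contact_force: [0.6, -1.1, -0.0]
grip_width: -0.0
gripper_force: 0.0
```

Emit:
{"name": "carry_out", "arguments": {"motion": "0.07 -0.88 0 0 0 0; 0.07 -0.88 0 0 0 0; 0.07 -0.88 0 0 0 0; 0.07 -0.88 0 0 0 0; 0.07 -0.88 0 0 0 0; 0.07 -0.88 0 0 0 0; 0.07 -0.88 0 0 0 0; 0.07 -0.88 0 0 0 0; 0 0 0.6 0 0 0; 0 0 0.6 0 0 0; 0 0 0.6 0 0 0"}}

```text
clock: 3.78
tcp_pos: [0.5135, 0.1519, 0.1485]
orientation: [[0.999, 0.048, 0.0], [0.048, -0.999, 0.0], [0.0, -0.0, -1.0]]
contact_force: [1.2, -0.5, -0.7]
grip_width: -0.0001
gripper_force: 0.0
```

Run:
```python
from h import *
s={c:snapshot(c) for c in ["scene","wrist","top"]}
cv2.imwrite("pics/w2.png",np.vstack([cv2.resize(s["scene"]["image"][60:210,200:420],(528,360)),cv2.resize(s["wrist"]["image"],(384,240)) @np.eye(3) if 0 else cv2.copyMakeBorder(cv2.resize(s["wrist"]["image"],(384,240)),0,0,0,144,0)]))
for c in s: print(c,[(round(d["p"],2),np.round(d["at"],3).tolist()) for d in models.landmark_of(c,"door_press")])
print(status.state()["tcp_pos"])
```

```text
scene []
wrist [(0.95, [0.521, 0.237, 0.152])]
top []
[0.51402414 0.15183627 0.15054633]
```

View pics/w2.png

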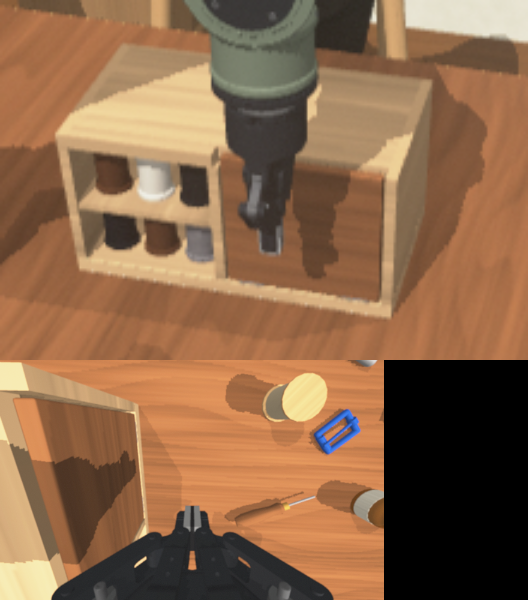

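The wrist view puts door_press at (0.521, 0.237, 0.152), as expected. The linkages spread along tool y, so I'll tilt the tool 42° to make the fingertips lead, then approach.

Emit:
{"name": "carry_out", "arguments": {"motion": "0 0 0 1 0 0; 0 0 0 1 0 0; 0 0 0 1 0 0; 0 0 0 1 0 0; 0 0 0 1 0 0; 0 0 0 1 0 0; 0 0 0 1 0 0; 0.06 -0.26 0.24 0 0 0; 0.06 -0.26 0.24 0 0 0; 0.06 -0.26 0.24 0 0 0; 0 0 0 0 0 0"}}

```text
clock: 5.45
tcp_pos: [0.5195, 0.2076, 0.1492]
orientation: [[0.999, 0.039, -0.033], [0.051, -0.742, 0.668], [0.001, -0.669, -0.743]]
contact_force: [0.9, -0.4, -0.4]
grip_width: -0.0002
gripper_force: 0.0
```

Emit:
{"name": "carry_out", "arguments": {"motion": "0 -0.06 0.054 0 0 0; 0 -0.06 0.054 0 0 0; 0 -0.06 0.054 0 0 0; 0 0 0 0 0 0"}}

```text
clock: 5.95
tcp_pos: [0.5194, 0.2175, 0.1487]
orientation: [[0.999, 0.035, -0.032], [0.048, -0.742, 0.669], [-0.0, -0.669, -0.743]]
contact_force: [-0.2, -0.8, 0.4]
grip_width: 0.0003
gripper_force: 0.0
```

Emit:
{"name": "carry_out", "arguments": {"motion": "0 -0.045 0.04 0 0 0; 0 -0.045 0.04 0 0 0; 0 0 0 0 0 0"}}

```text
clock: 6.32
tcp_pos: [0.5191, 0.2235, 0.1488]
orientation: [[0.999, 0.035, -0.032], [0.048, -0.742, 0.669], [-0.0, -0.669, -0.743]]
contact_force: [0.6, 0.4, 0.9]
grip_width: -0.0002
gripper_force: 0.0
```

Emit:
{"name": "carry_out", "arguments": {"motion": "0 -0.045 0.04 0 0 0; 0 -0.045 0.04 0 0 0; 0 0 0 0 0 0"}}

```text
clock: 6.7
tcp_pos: [0.519, 0.229, 0.1486]
orientation: [[0.999, 0.035, -0.031], [0.047, -0.743, 0.668], [0.0, -0.669, -0.744]]
contact_force: [-0.3, -6.0, 2.0]
grip_width: 0.0
gripper_force: 2.8
```

Emit:
{"name": "carry_out", "arguments": {"motion": "0 -0.045 0.04 0 0 0; 0 0 0 0 0 0"}}

```text
clock: 6.95
tcp_pos: [0.519, 0.2314, 0.1485]
orientation: [[0.999, 0.035, -0.031], [0.046, -0.743, 0.667], [0.0, -0.668, -0.744]]
contact_force: [-1.0, -11.5, 3.8]
grip_width: 0.0003
gripper_force: 5.5
```

Emit:
{"name": "carry_out", "arguments": {"motion": "0 -0.03 0.03 0 0 0; 0 0 0 0 0 0; 0 0.2 -0.18 0 0 0; 0 0.5 -0.45 0 0 0; 0 0.7 -0.63 0 0 0; 0 0.7 -0.63 0 0 0; 0 0.7 -0.63 0 0 0; 0 0.7 -0.63 0 0 0; 0 -0.6 -0.7 0 0 0; 0 -0.6 -0.7 0 0 0"}}

```text
clock: 8.2
tcp_pos: [0.5297, -0.0034, 0.2419]
orientation: [[0.999, 0.034, -0.032], [0.047, -0.742, 0.669], [-0.001, -0.67, -0.743]]
contact_force: [0.4, 0.5, -0.1]
grip_width: 0.0001
gripper_force: 0.0
```

Next I'll untilt and move over towards the buckle with the fingers opening.

Emit:
{"name": "carry_out", "arguments": {"motion": "0 0 0 -1 0 0; 0 0 0 -1 0 0; 0 0 0 -1 0 0; 0 0 0 -1 0 0; 0 0 0 -1 0 0; 0 0 0 -1 0 0; 0 0 0 -1 0 0; 0.65 0.8 0 0 0 0; 0.65 0.8 0 0 0 0; 0.65 0.8 0 0 0 0; 0 0.4 0 0 0 0; 0 0 0 0 0 0", "hand": 0.7}}

```text
clock: 9.7
tcp_pos: [0.6333, -0.1394, 0.2403]
orientation: [[0.999, 0.046, -0.001], [0.046, -0.999, 0.0], [-0.001, -0.0, -1.0]]
contact_force: [0.2, -0.5, -0.1]
grip_width: 0.0728
gripper_force: 0.0
```

Run:
```python
from h import *
s={c:snapshot(c) for c in ["scene","wrist","top"]}
sc=cv2.resize(s["scene"]["image"][60:260,200:420],(528,480))[:300]
cv2.imwrite("pics/w3.png",np.vstack([cv2.copyMakeBorder(sc,0,0,0,0,0),cv2.resize(s["wrist"]["image"],(528,300))]))
for c in s:
  for t in ["buckle","door_press","bin_floor"]: print(c,t,[(round(d["p"],2),np.round(d["at"],3).tolist()) for d in models.landmark_of(c,t)])
w=s["wrist"]
for d in models.silhouettes("wrist","buckle"):
    m=d["mask"].astype(np.uint8); c=cv2.findNonZero(cv2.morphologyEx(m,cv2.MORPH_OPEN,np.ones((3,3)))).reshape(-1,2)
    P=np.array([ray(w,u,v,0.006)[:2] for u,v in c]); col=w["image"][m>0].mean(0).round()
    (cx,cy),(a,b),an=cv2.minAreaRect((P*1000).astype(np.float32)); print("sil",round(d["p"],2),round(cx),round(cy),round(a),round(b),round(an,1),col)
st=status.state();print(st["tcp_pos"],st["orientation"],st["joints"])
```

```text
scene buckle [(0.94, [0.601, -0.282, 0.002]), (0.73, [0.726, -0.068, 0.004]), (0.66, [0.643, -0.167, -0.003]), (0.61, [0.592, -0.074, -0.0])]
scene door_press [(0.46, [0.431, 0.333, 0.003])]
scene bin_floor []
wrist buckle [(0.85, [0.728, -0.064, 0.0]), (0.75, [0.593, -0.287, -0.0]), (0.69, [0.594, -0.074, 0.0]), (0.67, [0.64, -0.169, 0.004])]
wrist door_press [(0.9, [0.523, 0.149, 0.114])]
wrist bin_floor []
top buckle [(0.94, [0.727, -0.065, 0.001]), (0.81, [0.591, -0.074, -0.001])]
top door_press [(0.86, [0.522, 0.148, 0.115])]
top bin_floor [(0.76, [0.516, 0.267, 0.058])]
sil 0.94 590 -76 47 63 45.7 [200. 107.  71.]
sil 0.74 726 -66 89 65 67.4 [185. 189. 195.]
sil 0.58 639 -170 46 61 87.1 [177. 182. 191.]
sil 0.55 591 -286 83 61 53.9 [170. 181.  60.]
[ 0.63389125 -0.13820249  0.24076648] [[ 9.98872753e-01  4.74681179e-02 -4.45924660e-05]
 [ 4.74681214e-02 -9.98872750e-01  8.19820573e-05]
 [-4.06506652e-05 -8.40063639e-05 -9.99999996e-01]] [ 10.30517797  47.62566682  -2.00198126  67.20928349   1.62451663
  65.19449722 -79.00543773]
```

View pics/w3.png

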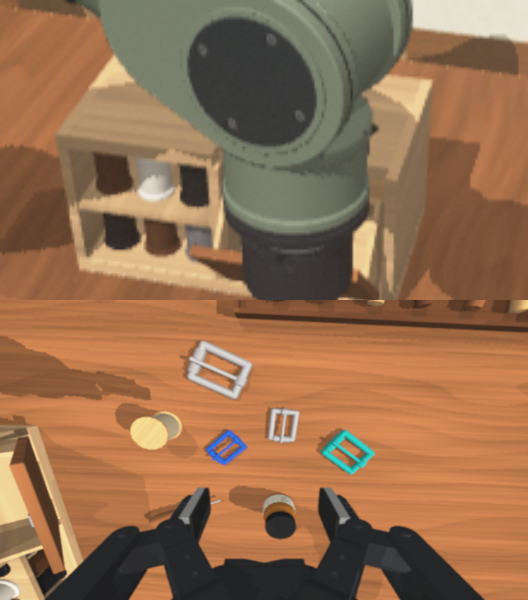

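The bin is tipped open: the press point is now 0.115 high and 88 mm forward. The small grey buckle is at wrist px (283,125) in the half-height crop, world (0.638, -0.168), with its long axis at about -3°. I'll align and descend.

Emit:
{"name": "carry_out", "arguments": {"motion": "0.08 0.6 0 0 0 0.93; 0 0 0.7 0 0 0; 0 0 0.7 0 0 0; 0 0 0.7 0 0 0; 0 0 0.7 0 0 0; 0 0 0.5 0 0 0; 0 0 0 0 0 0", "hand": 0.7}}

```text
clock: 11.22
tcp_pos: [0.6385, -0.1678, 0.0744]
orientation: [[0.999, -0.05, -0.003], [-0.05, -0.999, 0.001], [-0.003, -0.001, -1.0]]
contact_force: [-0.2, -0.0, 0.9]
grip_width: 0.0724
gripper_force: 0.0
```

Run:
```python
from h import *
w=snapshot("wrist"); im=w["image"].copy(); st=status.state(); print(st["tcp_pos"])
for y in (-23,0,23):
    p=st["tcp_pos"]+st["orientation"]@np.array([0,y/1000,0]); p[2]=0.005; u=proj(w,p); cv2.circle(im,tuple(int(round(a)) for a in u),3,(0,0,255),1)
cv2.imwrite("pics/w4.png",im)
for d in models.silhouettes("wrist","buckle"):
    m=d["mask"].astype(np.uint8); c=cv2.findNonZero(m).reshape(-1,2)
    P=np.array([ray(w,u,v,0.006)[:2] for u,v in c]); print(round(d["p"],2),cv2.minAreaRect((P*1000).astype(np.float32)))
```

```text
[ 0.6392895  -0.1680355   0.07587358]
0.84 ((636.9281616210938, -170.064697265625), (45.59446334838867, 65.5450668334961), 86.97325897216797)
0.68 ((727.6638793945312, -62.35154724121094), (97.97032165527344, 66.2265396118164), 67.32168579101562)
0.65 ((595.5272216796875, -67.96629333496094), (28.0434627532959, 69.10125732421875), 45.320648193359375)
0.61 ((591.2478637695312, -285.3830871582031), (85.38075256347656, 59.97892761230469), 53.7841911315918)
```

View pics/w4.png

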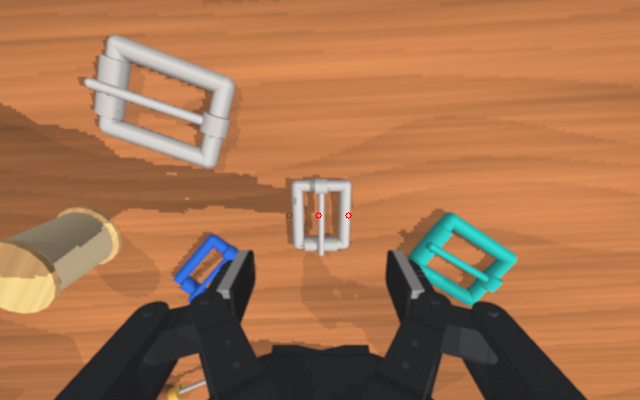

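The buckle is centred between the pads at px (321,215) and parallel to them. The neighbours are clear, so I'll go down and grip.

Emit:
{"name": "carry_out", "arguments": {"motion": "0 0.04 0.5 0 0 0; 0 0 0.5 0 0 0; 0 0 0.2 0 0 0; 0 0 0.1 0 0 0; 0 0 0 0 0 0", "hand": 0.7}}

```text
clock: 11.95
tcp_pos: [0.6396, -0.1701, 0.0115]
orientation: [[0.999, -0.05, 0.001], [-0.05, -0.999, -0.0], [0.001, 0.0, -1.0]]
contact_force: [0.9, 0.7, 0.6]
grip_width: 0.0728
gripper_force: 0.0
```

Emit:
{"name": "carry_out", "arguments": {"motion": "0 0 0 0 0 0; 0 0 0 0 0 0; 0 0 0 0 0 0; 0 0 0 0 0 0; 0 0 0 0 0 0; 0 0 0 0 0 0", "hand": -1, "newtons": 50}}

```text
clock: 12.7
tcp_pos: [0.6397, -0.1701, 0.0123]
orientation: [[0.999, -0.05, 0.001], [-0.05, -0.999, -0.0], [0.001, 0.0, -1.0]]
contact_force: [-5.7, 1.3, 18.6]
grip_width: 0.0413
gripper_force: 47.8
```

Emit:
{"name": "carry_out", "arguments": {"motion": "0 0 -0.1 0 0 0; 0 0 -0.2 0 0 0; 0 0 -0.3 0 0 0; 0 0 -0.5 0 0 0; 0 0 0 0 0 0"}}

```text
clock: 13.32
tcp_pos: [0.6402, -0.1702, 0.0683]
orientation: [[0.999, -0.05, 0.003], [-0.05, -0.999, -0.001], [0.003, 0.0, -1.0]]
contact_force: [-0.1, -0.3, 0.1]
grip_width: 0.0001
gripper_force: 0.0
```

Run:
```python
from h import *
w=snapshot("wrist"); cv2.imwrite("pics/w5.png",w["image"]); st=status.state(); print(st["tcp_pos"],st["grip_width"],st["contact_force"])
```

```text
[ 0.63964183 -0.17007357  0.06697386] 1.0379487658660439e-05 [-0.15687699 -0.24298313  0.0226567 ]
```

View pics/w5.png

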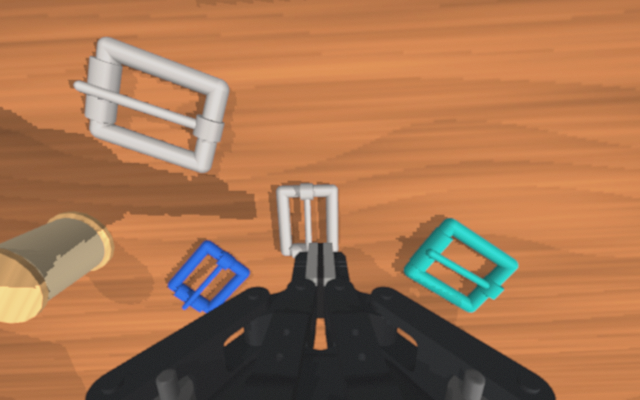

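The grip slipped off: the pads caught only the tops of the bars, and the buckle is now at px (307,220), still flat. I'll reopen, measure again and go about 7 mm lower.

Emit:
{"name": "carry_out", "arguments": {"motion": "0 0 -0.2 0 0 0; 0 0 0 0 0 0; 0 0 0 0 0 0; 0 0 0 0 0 0; 0 0 0 0 0 0", "hand": 0.6}}

```text
clock: 14.0
tcp_pos: [0.6391, -0.17, 0.0755]
orientation: [[0.999, -0.05, -0.0], [-0.05, -0.999, 0.0], [-0.0, -0.0, -1.0]]
contact_force: [-0.5, 0.1, 0.0]
grip_width: 0.0684
gripper_force: 0.0
```

Run:
```python
from h import *
w=snapshot("wrist"); st=status.state(); print(st["tcp_pos"],st["grip_width"])
print([(round(d["p"],2),np.round(d["at"],3).tolist()) for d in models.landmark_of("wrist","buckle")])
for d in models.silhouettes("wrist","buckle"):
    m=d["mask"].astype(np.uint8); c=cv2.findNonZero(m).reshape(-1,2)
    P=np.array([ray(w,u,v,0.006)[:2] for u,v in c]); r=cv2.minAreaRect((P*1000).astype(np.float32)); print(round(d["p"],2),r, st["orientation"].T[:2,:2]@(np.array(r[0])/1000-st["tcp_pos"][:2])/0.05)
```

```text
[ 0.63914849 -0.16997741  0.07555787] 0.06845962395066853
[(0.73, [0.642, -0.163, 0.003]), (0.68, [0.731, -0.066, -0.0]), (0.59, [0.592, -0.072, 0.001]), (0.57, [0.59, -0.284, 0.0]), (0.53, [0.628, 0.025, -0.001])]
0.79 ((590.8167114257812, -285.6008605957031), (85.04090118408203, 60.897830963134766), 54.307861328125) [-0.85000475  2.35783581]
0.78 ((595.3859252929688, -68.84600830078125), (30.172954559326172, 69.28671264648438), 42.90892791748047) [-0.97511886 -1.97641885]
0.69 ((727.4029541015625, -62.54243850708008), (98.14476776123047, 67.81954956054688), 68.23552703857422) [ 1.65563756 -2.23412468]
0.61 ((636.7325439453125, -162.56520080566406), (45.947547912597656, 67.75920104980469), 88.02452850341797) [-0.05565826 -0.14564747]
```

Emit:
{"name": "carry_out", "arguments": {"motion": "0 -0.15 0.5 0 0 0; 0 0 0.5 0 0 0; 0 0 0.25 0 0 0; 0 0 0.1 0 0 0; 0 0 0.05 0 0 0; 0 0 0 0 0 0", "hand": 0.6}}

```text
clock: 14.9
tcp_pos: [0.6398, -0.1626, 0.0062]
orientation: [[0.999, -0.05, 0.001], [-0.05, -0.999, -0.0], [0.001, 0.0, -1.0]]
contact_force: [-0.1, -0.9, 0.4]
grip_width: 0.0684
gripper_force: 0.0
```

Emit:
{"name": "carry_out", "arguments": {"motion": "0 0 0 0 0 0; 0 0 0 0 0 0; 0 0 0 0 0 0; 0 0 0 0 0 0; 0 0 0 0 0 0", "hand": -1, "newtons": 40}}

```text
clock: 15.52
tcp_pos: [0.6398, -0.1626, 0.0065]
orientation: [[0.999, -0.05, 0.001], [-0.05, -0.999, -0.0], [0.001, 0.0, -1.0]]
contact_force: [-2.1, 0.2, 8.7]
grip_width: 0.0444
gripper_force: 39.6
```

Still pinching a little high, since the opening of 44 mm is under the 46 mm width. I'll reopen, lower 4 mm and grip again.

Emit:
{"name": "carry_out", "arguments": {"motion": "0 0 0 0 0 0; 0 0 0 0 0 0; 0 0 0.04 0 0 0; 0 0 0.04 0 0 0; 0 0 0 0 0 0", "hand": 0.4}}

```text
clock: 16.15
tcp_pos: [0.6397, -0.1625, 0.003]
orientation: [[0.999, -0.05, 0.0], [-0.05, -0.999, 0.0], [0.0, -0.0, -1.0]]
contact_force: [-8.7, 2.6, 24.6]
grip_width: 0.0599
gripper_force: 12.4
```

Emit:
{"name": "carry_out", "arguments": {"motion": "0 0 0 0 0 0; 0 0 0 0 0 0; 0 0 0 0 0 0; 0 0 0 0 0 0; 0 0 0 0 0 0", "hand": -1, "newtons": 40}}

```text
clock: 16.77
tcp_pos: [0.6418, -0.1638, 0.0057]
orientation: [[0.999, -0.051, 0.006], [-0.051, -0.999, -0.002], [0.006, 0.002, -1.0]]
contact_force: [-9.6, -1.5, 57.1]
grip_width: 0.0451
gripper_force: 54.2
```

Emit:
{"name": "carry_out", "arguments": {"motion": "0 0 -0.06 0 0 0; 0 0 -0.06 0 0 0; 0 0 -0.2 0 0 0; 0 0 -0.4 0 0 0; 0 0 0 0 0 0", "newtons": 60}}

```text
clock: 17.4
tcp_pos: [0.6405, -0.1628, 0.0399]
orientation: [[0.999, -0.05, 0.003], [-0.05, -0.999, -0.001], [0.003, 0.0, -1.0]]
contact_force: [-0.7, 0.7, -0.5]
grip_width: 0.0437
gripper_force: 61.0
```

Held at 43.7 mm. I'll lift and turn 96° at the same time so the fingers open along the bin's width.

Emit:
{"name": "carry_out", "arguments": {"motion": "0 0 -0.5 0 0 0; 0 0 -0.6 0 0 0; 0 0 -0.6 0 0 -1; 0 0 -0.6 0 0 -1; 0 0 -0.6 0 0 -1; 0 0 -0.6 0 0 -1; 0 0 -0.6 0 0 -1; 0 0 -0.4 0 0 -1; 0 0 0 0 0 -1; 0 0 0 0 0 -1; 0 0 0 0 0 -1; 0 0 0 0 0 -1"}}

```text
clock: 18.9
tcp_pos: [0.6395, -0.1626, 0.2626]
orientation: [[0.54, 0.842, -0.0], [0.842, -0.54, 0.0], [-0.0, -0.0, -1.0]]
contact_force: [-0.4, 0.3, -1.0]
grip_width: 0.0435
gripper_force: 61.1
```

Emit:
{"name": "carry_out", "arguments": {"motion": "0 0 0 0 0 -1; 0 0 0 0 0 -1; 0 0 0 0 0 -1; 0 0 0 0 0 -1; 0 0 0 0 0 -1; 0 0 0 0 0 -0.95; 0 0 0 0 0 0"}}

```text
clock: 19.77
tcp_pos: [0.6395, -0.1626, 0.2626]
orientation: [[-0.049, 0.999, -0.0], [0.999, 0.049, 0.0], [0.0, -0.0, -1.0]]
contact_force: [-0.5, 0.0, -0.3]
grip_width: 0.0433
gripper_force: 61.1
```

Run:
```python
from h import *
for c in ("scene","top","wrist"):
  snapshot(c)
  for t in ["door_press","bin_floor"]: print(c,t,[(round(d["p"],2),np.round(d["at"],3).tolist()) for d in models.landmark_of(c,t)])
st=status.state(); R=st["orientation"]; print(st["tcp_pos"],R.round(3).tolist(),st["joints"].round(),st["grip_width"],st["gripper_force"])
print(R.T@(np.array([0.523,0.19,0.27])-st["tcp_pos"])/0.05)
```

```text
scene door_press []
scene bin_floor []
top door_press [(0.74, [0.524, 0.146, 0.114])]
top bin_floor [(0.86, [0.518, 0.267, 0.055])]
wrist door_press []
wrist bin_floor []
[ 0.63961824 -0.1624862   0.26275008] [[-0.049, 0.999, -0.0], [0.999, 0.049, 0.0], [0.0, -0.0, -1.0]] [ 22.  49. -26.  61.  20.  73.   0.] 0.043534710174357165 61.07531189918518
[ 7.15577756 -1.98332091 -0.14437319]
```

Emit:
{"name": "carry_out", "arguments": {"motion": "0.715 -0.2 0 0 0 0; 0.715 -0.2 0 0 0 0; 0.715 -0.2 0 0 0 0; 0.715 -0.2 0 0 0 0; 0.715 -0.2 0 0 0 0; 0.715 -0.2 0 0 0 0; 0.715 -0.2 0 0 0 0; 0.715 -0.2 0 0 0 0; 0.715 -0.2 0 0 0 0; 0.715 -0.2 0 0 0 0; 0 0 0 0 0 0"}}

```text
clock: 21.6
tcp_pos: [0.521, 0.1922, 0.263]
orientation: [[-0.053, 0.999, -0.0], [0.999, 0.053, 0.001], [0.001, -0.0, -1.0]]
contact_force: [-0.2, -1.1, -1.2]
grip_width: 0.0434
gripper_force: 61.2
```

Run:
```python
from h import *
w=snapshot("wrist"); cv2.imwrite("pics/w6.png",w["image"]); st=status.state(); print(st["tcp_pos"],st["grip_width"])
for t in ["door_press","bin_floor"]: print(t,[(round(d["p"],2),np.round(d["at"],3).tolist()) for d in models.landmark_of("wrist",t)])
```

```text
[0.5217793  0.19035291 0.2628605 ] 0.043752408635537976
door_press [(0.61, [0.524, 0.15, 0.118])]
bin_floor []
```

View pics/w6.png

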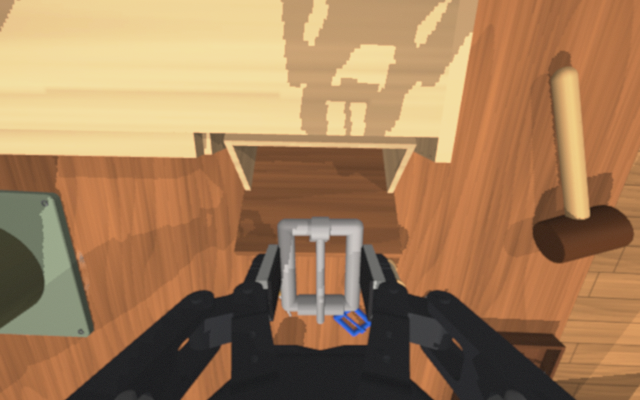

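The buckle is held level at px (320,265), over the open bin between its side walls (px 235 to 405). I'll lower it to just above the mouth's edge and release.

Emit:
{"name": "carry_out", "arguments": {"motion": "0.1 0 0.6 0 0 0; 0 0 0.6 0 0 0; 0 0 0.6 0 0 0; 0 0 0.5 0 0 0; 0 0 0 0 0 0; 0 0 0 0 0 0"}}

```text
clock: 22.5
tcp_pos: [0.5223, 0.1943, 0.1488]
orientation: [[-0.049, 0.999, 0.001], [0.999, 0.049, 0.0], [0.0, 0.001, -1.0]]
contact_force: [0.8, -0.8, -0.1]
grip_width: 0.0429
gripper_force: 61.2
```

Emit:
{"name": "carry_out", "arguments": {"motion": "0 0 0 0 0 0; 0 0 0 0 0 0; 0 0 0 0 0 0; 0 0 0 0 0 0; 0 0 0 0 0 0; 0 0 0 0 0 0", "hand": 0.6}}

```text
clock: 23.25
tcp_pos: [0.5218, 0.1946, 0.1478]
orientation: [[-0.05, 0.999, -0.0], [0.999, 0.05, 0.0], [0.0, -0.0, -1.0]]
contact_force: [-0.2, 0.2, 0.6]
grip_width: 0.0684
gripper_force: 0.0
```

Emit:
{"name": "carry_out", "arguments": {"motion": "0 0 -0.5 0 0 0; 0 0 -0.7 0 0 0; 0 0 -0.7 0 0 0; 0 0 -0.7 0 0 0; -0.6 0 0 0 0 0; -0.6 0 0 0 0 0; -0.6 0 0 0 0 0; 0 0 0 0 0 0"}}

```text
clock: 24.25
tcp_pos: [0.5265, 0.1026, 0.2777]
orientation: [[-0.046, 0.999, -0.0], [0.999, 0.046, -0.001], [-0.001, -0.0, -1.0]]
contact_force: [0.0, 0.3, -0.6]
grip_width: 0.0683
gripper_force: 0.0
```

Run:
```python
from h import *
s={c:snapshot(c) for c in ("wrist","top")}
cv2.imwrite("pics/w7.png",np.hstack([s["wrist"]["image"][:,120:520],cv2.resize(s["top"]["image"][140:270,160:290],(400,400))]))
for c in s:
  for t in ["door_press","bin_floor","buckle"]: print(c,t,[(round(d["p"],2),np.round(d["at"],3).tolist()) for d in models.landmark_of(c,t)])
```

```text
wrist door_press [(0.77, [0.524, 0.148, 0.115])]
wrist bin_floor [(0.62, [0.518, 0.272, 0.056])]
wrist buckle [(0.92, [0.522, 0.217, 0.059]), (0.89, [0.726, -0.067, -0.001]), (0.68, [0.591, -0.074, -0.001])]
top door_press []
top bin_floor [(0.95, [0.519, 0.266, 0.059])]
top buckle [(0.95, [0.592, -0.282, -0.003]), (0.87, [0.728, -0.067, -0.001]), (0.52, [0.588, -0.075, -0.005])]
```

View pics/w7.png

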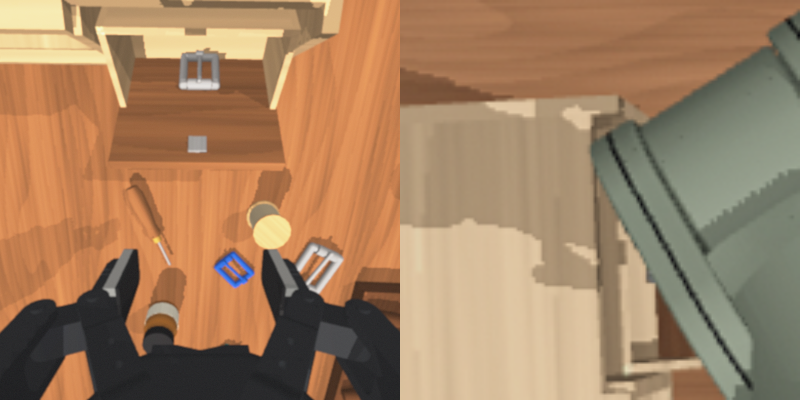

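The buckle lies at the bottom of the open bin, wrist px (320,70). By my numbers it sits at about x -0.036, z 0.038 in the bin_floor frame, both within limits. The bystanders haven't moved and the gripper is clear.

```bash
python3 -c "
from workcell import workorder
print(workorder.close_job())"
```

```text
the job is handed in; nothing more can be done
None
```

The small plain steel buckle is in the tipped-open bin, the bystanders and look-alike buckles were left in place, and the job was handed in; the hand-in returned no verdict.

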